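# Move the pink tag carrier to the brass display rail

### The job

The pink chocolates go on show: take the pink hanging tag carrier off the steel rail (white base), lift it over the end stop and hang it on the brass rail (dark wooden base), in the free stretch of bar between its end stops, beside the cream carrier. Leave it hanging straight down and at rest, and leave the brown and cream carriers hanging where they are.

Things in the scene. Friction and masses are not known exactly. Their poses are not given: they have to be found in the camera images.
- pink_tag_grip (a point): loose pink carrier (60 g), hangs astride the steel bar: roof 52 mm long along the bar, self-centring inverted V inside; a panel down each side, 44 mm apart inside, open below. On top a grip tab 12 mm thick (x), 28 long (y, along the bar), 58 tall: pinch along x. Point: in the tab, 25 mm below its top, 30 above the roof, 44 above the bar's axis, 100 above the panels' lower edges; z up
- brass_rail: fixed stand: dark wood base 100x250x12 mm; brass bar, 12 mm thick, along y, axis 115 mm above the bench; at each end a stop disc of 36 mm diameter, inner faces 105 mm either side of the middle. Origin: centre of base underside, z up. The steel rail (white base, same size) stands to its left or right, end to end with a gap, and holds pink and brown, either order. Each is turned up to 9 degrees
- cream_tag_grip (a point): cream carrier, same shape, size and point as the pink one; hangs on the brass rail in its -y half, 45 to 70 mm from the middle, and stays there; the +y half of the bar is free
- brown_tag_grip (a point): dark brown carrier, same shape, size and point as the pink one; hangs on the steel rail beside it and stays there. The tops of all hanging tabs stand 184 mm above the bench
There are look-alikes about, which are no part of the job. Of the things that look like the part that bears pink_tag_grip, the larger one is meant.

How it is judged:
By the outcome, as a careful person would: the job done as asked, in the order asked, and still so for the second after the job is handed in, with the robot touching nothing.
It also fails if it takes over 43 s, if anything falls off the work surface, if the arm or the gripper's body presses on something with over 40 N, if the wrist force passes 120 N, or if a joint passes its speed limit or range.

### The arm

A 6-joint arm with a two-finger parallel gripper is mounted at the origin on a cart in front of the work surface, level with it; the furniture and walls round the work are solid. World frame = base frame: x ahead of the robot, y to its left, z up, the work surface at z = 0. Lengths are in mm, angles in rad, forces in N, time in s.
With the tool pointing down it reaches from about 350 to 975 mm from the base axis. Payload 7.1 kg.
Tool frame: the origin (TCP) lies at the very end of the fingers, on their centre line; the grasp point (between the pads) lies 19 mm behind it (ctrl.pinch_z is the distance from the TCP to the grasp point, in mm); z points along the fingers, y is the direction in which the jaws open and shut (so a half turn about z gives the same grasp; the last joint's range is limited). The gripper opens to 88 mm and grips with 3 to 60 N. Pads are 20 mm wide; open, the fingers measure 115 mm over their backs; the gripper's body (75 mm by 178 mm) begins 61 mm behind the grasp point.
Start: joints at [1.165, 0.423, 1.63, -0, 1.089, -0.019], TCP at [235.734, 578.821, 222.675] pointing down, gripper open.
Joint ranges: [-3, 3], [-0.9, 2.11], [0.09, 2.58], [-1.31, 4.45], [0.11, 2.69], [-2.54, 2.54]. Speed limits (rad/s): [2.39, 2.39, 3.01, 3.14, 3.14, 3.14].

### API

Orientations are given as a rotation vector (axis times angle).
In Python, from workcell import ctrl gives the robot as it stands.
- The arm moves only by the shell command python3 -m inch 'ROWS' [OPENING]. ROWS is JSON, a list of rows, each an object with "xyz": the shift along the tool's x, y, z in cm, a list of three; "spin": the turn about the tool's z in degrees. A call has 1 to 20 rows; each row is the pose to reach, as a shift and turn from the pose measured when the call began, along the tool's axes at that moment; what a row does not reach only later rows make up. A row lasts 1/10 s, in which the tool goes at most 50 mm and 8.59 degrees, less where a joint would pass 70% of its speed; a pose out of reach is approached as far as the arm can. A call with a gripper value outside its range is refused whole. OPENING is the closure, from 0 (fully open) to 1 (shut), set as the call begins (- or left out, the last holds). The fingers move at their own pace and stop on an object; the grip force is fixed at half the most. Time passes only in rows, so rows that repeat a pose let the fingers close. It gives the time, the measured TCP pose, the force and the opening at its end, in the units of the state.
- ctrl.get_obs(): the state, without advancing time (a new reading comes with each control period).
- ctrl.get_image(name): name is "side" or "top"; returns the picture (480x640x3 uint8, red, green, blue); there is no depth.
- ctrl.camera_info(name): a dict with "camera_matrix" (3x3 intrinsics, pixels), "k1" (the pictures are not rectified: a ray, as slopes to the right and down, at radius r is drawn at 1 + k1 r^2 times it, then the intrinsics apply), "R" (3x3) and "t" (3): a world point X has camera coordinates R X + t. Camera axes: x right, y down, z forward; pixel columns grow to the right and rows downward; lengths in mm; the calibration is good to about 2 mm. A picture is of the moment at which its call begins. camera_info takes no time and is no camera call.
- ctrl.close_job(): hands the job in, once; it reports no verdict.
The state is a dict: "t": time; "qpos": joint angles; "qvel": joint speeds; "joint_torque": joint torques, N m; "ee_pos": TCP position; "orientation": TCP orientation; "ft_force": force on the tool from outside, world axes, zero at the start; "moment": the same for the moment, N m; "width": finger opening in mm.
Only numpy, scipy, OpenCV 4.12 (cv2) and the standard library are available. Lean on these libraries where they do the work, as an engineer would, in place of code of your own. Each camera call takes 0.05 s, during which the arm holds its last target. There are 200 camera calls.

## Working session

There is one attempt and no reset: what is moved stays moved. The work goes in short steps, Python scripts to look and compute and a shell command to move; the robot and the scene stay as the last step left them, time stands still between calls to the robot, and variables do not carry over. Pictures are saved under pics/ and viewed, about 8 in all and at most 12, crops included, and the job is handed in when it is done.

```bash
mkdir -p pics; python3 - <<'E'
from workcell import ctrl
import cv2
for n in("side","top"):
    cv2.imwrite(f"pics/{n}0.png",ctrl.get_image(n)[:,:,::-1]); print(n,ctrl.camera_info(n))
print(ctrl.get_obs(),ctrl.pinch_z)
E
```

```text
side {'camera_matrix': array([[542.58615526,   0.        , 319.50244902],
       [  0.        , 542.58615526, 240.39153788],
       [  0.        ,   0.        ,   1.        ]]), 'k1': -0.008819055779742834, 'R': array([[ 0.92119404, -0.38823822,  0.02593505],
       [-0.11893664, -0.34441691, -0.93125242],
       [ 0.37048026,  0.85477955, -0.36345055]]), 't': array([-441.61896529,  174.23116459,  816.09234138])}
top {'camera_matrix': array([[579.70908502,   0.        , 322.18430519],
       [  0.        , 579.70908502, 243.48702407],
       [  0.        ,   0.        ,   1.        ]]), 'k1': -0.17923902627261484, 'R': array([[ 0.017453  , -0.99983082, -0.00580694],
       [-0.98769087, -0.01633759, -0.15556296],
       [ 0.15544177,  0.0084505 , -0.98780891]]), 't': array([  -1.63817323,  470.07406644, 1203.71887726])}
{'t': 0.1, 'qpos': array([ 1.16498909e+00,  4.23778675e-01,  1.63059827e+00, -5.78903228e-06,
        1.08860244e+00, -1.90172042e-02]), 'qvel': array([-3.14248010e-04, -1.71188379e-03, -1.56428110e-03, -9.85401888e-05,
        3.44330848e-04, -1.06816829e-04]), 'joint_torque': array([-6.09866129e-04, -5.45609021e+01, -2.74321890e+01,  6.45096763e-02,
        1.88547769e-02, -7.82365328e-05]), 'ee_pos': array([235.55138881, 578.37405602, 221.97654589]), 'orientation': array([-6.03728584e-01, -3.08274332e+00,  2.13082005e-03]), 'ft_force': array([ 0.36547342,  0.62655622, -0.44356597]), 'moment': array([-0.03626289, -0.01112538,  0.00284274]), 'width': 87.91795579086603} 18.700000000000003
```

View pics/top0.png

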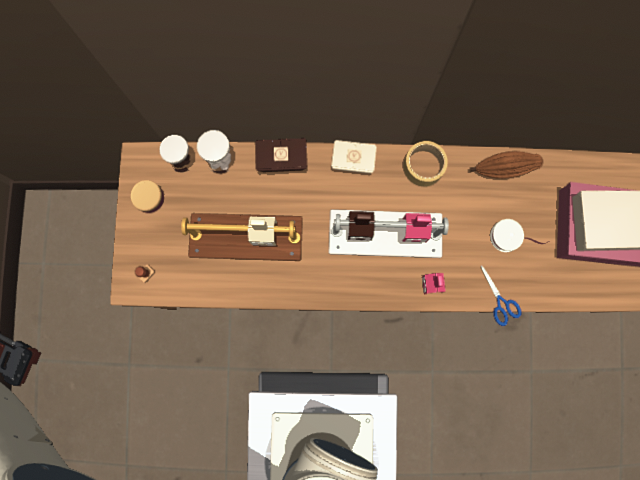

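View pics/side0.png

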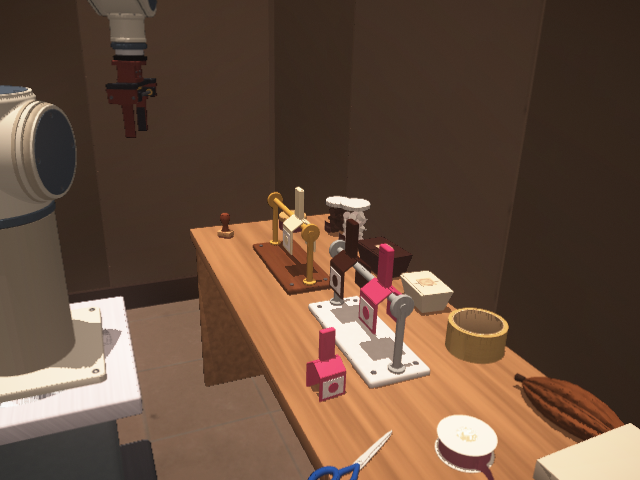

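Candidates for pink: the carrier on the steel rail (top 418,226; side 380,285) and a smaller pink look-alike standing on the bench (top 434,283; side 328,365). I choose the larger one hanging on the steel bar. Cream is at top (262,228) and brown at (360,225). The brass rail is on the left (+y), and its free half is the left one. Next is one close crop to check.

```bash
cat > h.py <<'E'
import numpy as np, cv2
from workcell import ctrl
def ray(n,uv):
    c=ctrl.camera_info(n); K=c["camera_matrix"]
    p=cv2.undistortPoints(np.array([[uv]],float),K,np.array([c["k1"],0,0,0,0.]))[0,0]
    return -c["R"].T@c["t"], c["R"].T@np.array([p[0],p[1],1])
def onz(n,uv,z):
    o,d=ray(n,uv); return o+d*(z-o[2])/d[2]
def tri(a,b):
    (o1,d1),(o2,d2)=ray("top",a),ray("side",b)
    s=np.linalg.lstsq(np.c_[d1,-d2],o2-o1,rcond=None)[0]
    p,q=o1+s[0]*d1,o2+s[1]*d2
    return (p+q)/2,np.linalg.norm(p-q)
def proj(n,X):
    c=ctrl.camera_info(n)
    return cv2.projectPoints(np.array([X],float),cv2.Rodrigues(c["R"])[0],c["t"],c["camera_matrix"],np.array([c["k1"],0,0,0,0.]))[0][0,0]
E
python3 - <<'E'
import cv2,numpy as np
t=cv2.imread("pics/top0.png");s=cv2.imread("pics/side0.png")
a=cv2.resize(t[205:265,325:455],None,fx=6,fy=6,interpolation=cv2.INTER_CUBIC)
a2=cv2.resize(t[205:265,175:305],None,fx=6,fy=6,interpolation=cv2.INTER_CUBIC)
cv2.imwrite("pics/c1.png",np.vstack([a,a2])[:,:,:][:720][::1] if 0 else cv2.resize(np.vstack([a,a2]),(650,600)))
b=cv2.resize(s[180:380,240:430],None,fx=3,fy=3,interpolation=cv2.INTER_CUBIC)
cv2.imwrite("pics/c2.png",b)
E
```

```text
(no output)
```

View pics/c1.png

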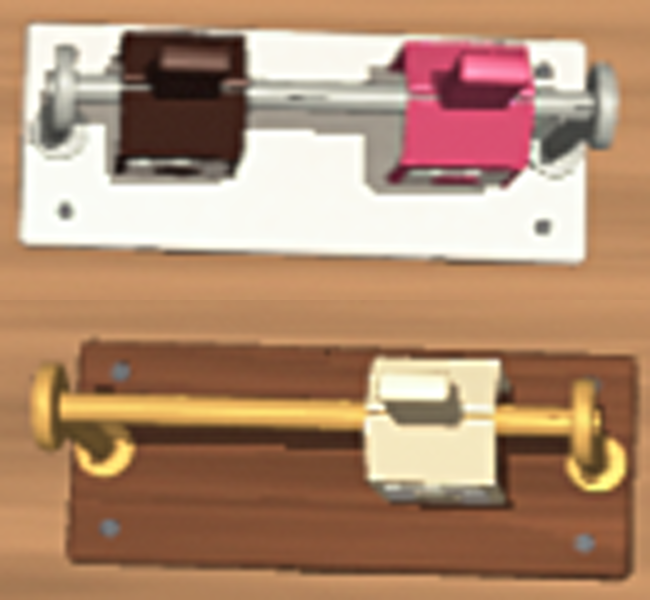

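View pics/c2.png

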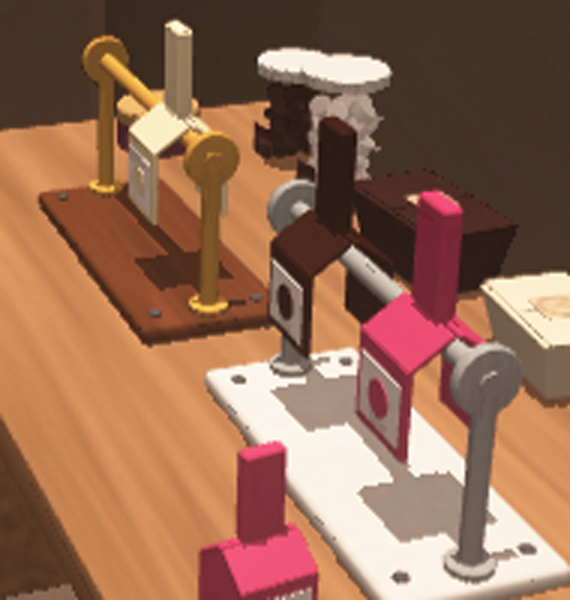

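The crops confirm the large pink carrier on the steel rail: tab top at top (424.3,217.3), side (386.5,246.5). It sits near the -y stop. The free half of the brass bar runs from crop x 60 to 365 in the lower panel. Now I compute positions.

```bash
python3 - <<'E'
from h import *
np.set_printoptions(precision=1,suppress=True)
T=lambda u,v:((u+.5)/5+324.5,(v+.5)/5+204.5)
B=lambda u,v:((u+.5)/5+174.5,(v-300+.5)/5+204.5)
S=lambda u,v:((u+.5)/3+239.5,(v+.5)/3+179.5)
for n,a,b in(("pink",T(497,62),S(440,200)),("brown",T(197,57),S(337,124)),("cream",B(417,385),S(178,26))):
    print(n,tri(a,b),onz("top",a,184))
for n,F,c,e in(("brass",B,[(83,342),(635,355),(632,577),(68,563)],[(60,407),(575,422)]),("steel",T,[(27,25),(585,42),(583,262),(22,243)],[(75,88),(592,105)])):
    P=np.array([onz("top",F(*q),12) for q in c])[:,:2]; print(n,"corners",P.tolist(),"mid",P.mean(0))
    print(" sides",[np.linalg.norm(P[i]-P[i-1]) for i in range(4)])
    E=np.array([onz("top",F(*q),115 if 1 else 0) for q in e]); d=E[0]-E[1]
    print(" bar ends",E.tolist(),"mid",E.mean(0),"len",np.linalg.norm(d),"ang",np.degrees(np.arctan2(-d[0],d[1])))
    d=P[0]-P[1]+P[3]-P[2];print(" base ang",np.degrees(np.arctan2(-d[0],d[1])))
from scipy.spatial.transform import Rotation as R
o=ctrl.get_obs();print(o["ee_pos"],R.from_rotvec(o["orientation"]).as_matrix())
E
```

```text
pink (array([ 500.1, -187.5,  183.7]), np.float64(2.4914147088324907)) [ 501.2 -188.   184. ]
brown (array([500.6, -73.2, 183.8]), np.float64(0.9556890478305653)) [501.  -73.4 184. ]
cream (array([486.2, 127.9, 184.8]), np.float64(1.2756344743723125)) [486.9 127.8 184. ]
brass corners [[537.8143436239635, 299.35917397308026], [535.3302521009471, 52.96464788461594], [436.8240818649417, 51.994244858896764], [438.5285323547853, 300.7150193712204]] mid [487.1 176.3]
 sides [np.float64(99.29506853878765), np.float64(246.40704778283765), np.float64(98.51094993246787), np.float64(248.72661463036576)]
 bar ends [[489.20419195889787, 282.39336648507776, 115.0], [486.16142660863494, 71.7909765313859, 115.0]] mid [487.7 177.1 115. ] len 210.62436961373595 ang -0.8277469388406391
 base ang -0.4846952913407194
steel corners [[549.8384343845037, -9.344299177983379], [546.7275350273366, -256.96398066534294], [448.29708878833696, -254.50976881899692], [452.7726622099043, -8.647665944736012]] mid [ 499.4 -132.4]
 sides [np.float64(97.06827198272819), np.float64(247.6392221654555), np.float64(98.46103748486166), np.float64(245.90283525654087)]
 bar ends [[501.72998613778714, -28.65355141723233, 115.0], [498.4749775698284, -238.5440655563622, 115.0]] mid [ 500.1 -133.6  115. ] len 209.91575216349477 ang -0.8884789533188424
 base ang -0.8807592229069554
[235.6 578.4 222. ] [[-0.9  0.4 -0. ]
 [ 0.4  0.9 -0. ]
 [ 0.  -0.  -1. ]]
```

```bash
cat > go.py <<'E'
import sys
from h import *
from scipy.spatial.transform import Rotation as R
# usage: go.py x y z jaw_az_deg -> shift (cm, tool axes) and spin
x,y,z,az=map(float,sys.argv[1:]); o=ctrl.get_obs(); M=R.from_rotvec(o["orientation"]).as_matrix()
cur=np.degrees(np.arctan2(M[1,1],M[0,1])); s=(cur-az+90)%180-90
print("xyz",np.round(M.T@(np.array([x,y,z])-o["ee_pos"])/10,2),"spin",round(s,2),"t",o["t"],"pos",o["ee_pos"].round(1),"f",o["ft_force"].round(1),"w",round(o["width"],1),"q6",round(o["qpos"][5],2),"tilt",M[:,2].round(3))
E
python3 go.py 500 -187.5 250 -0.85
```

```text
xyz [-53.38 -60.96  -2.72] spin 68.69 t 0.1 pos [235.6 578.4 222. ] f [ 0.4  0.6 -0.4] w 87.9 q6 -0.02 tilt [-0.001 -0.001 -1.   ]
```

```bash
r='{"xyz":[-53.38,-60.96,-2.7],"spin":68.7}'; python3 -m inch '[{"xyz":[-53.4,-61,-2.7],"spin":68.7},{"xyz":[-53.4,-61,-2.7],"spin":68.7},{"xyz":[-53.4,-61,-2.7],"spin":68.7},{"xyz":[-53.4,-61,-2.7],"spin":68.7},{"xyz":[-53.4,-61,-2.7],"spin":68.7},{"xyz":[-53.4,-61,-2.7],"spin":68.7},{"xyz":[-53.4,-61,-2.7],"spin":68.7},{"xyz":[-53.4,-61,-2.7],"spin":68.7},{"xyz":[-53.4,-61,-2.7],"spin":68.7},{"xyz":[-53.4,-61,-2.7],"spin":68.7},{"xyz":[-53.4,-61,-2.7],"spin":68.7},{"xyz":[-53.4,-61,-2.7],"spin":68.7},{"xyz":[-53.4,-61,-2.7],"spin":68.7},{"xyz":[-53.4,-61,-2.7],"spin":68.7},{"xyz":[-53.4,-61,-2.7],"spin":68.7},{"xyz":[-53.4,-61,-2.7],"spin":68.7},{"xyz":[-53.4,-61,-2.7],"spin":68.7},{"xyz":[-53.4,-61,-2.7],"spin":68.7},{"xyz":[-53.4,-61,-2.7],"spin":68.7},{"xyz":[-53.4,-61,-2.7],"spin":68.7}]'; python3 go.py 500 -187.5 140 -0.85
```

```text
t: 2.1
ee_pos: [499.3, -186.3, 249.5]
orientation: [-2.236, -2.206, 0.002]
ft_force: [-0.3, 0.1, 0.7]
width: 87.8
xyz [-0.11  0.09 10.95] spin 0.07 t 2.1 pos [ 499.3 -186.3  249.5] f [-0.3  0.1  0.7] w 87.8 q6 -0.36 tilt [-0.002 -0.001 -1.   ]
```

```bash
python3 -m inch '[{"xyz":[-0.1,0.1,4],"spin":0},{"xyz":[-0.1,0.1,8],"spin":0},{"xyz":[-0.1,0.1,10],"spin":0},{"xyz":[-0.1,0.1,10.9],"spin":0},{"xyz":[-0.1,0.1,10.9],"spin":0},{"xyz":[-0.1,0.1,10.9],"spin":0},{"xyz":[-0.1,0.1,10.9],"spin":0}]'; python3 - <<'E'
from h import *
im=cv2.resize(ctrl.get_image("side")[180:380,240:440,::-1],None,fx=3,fy=3); cv2.imwrite("pics/s2.png",im)
E
python3 go.py 500 -187.5 140 -0.85
```

```text
t: 2.8
ee_pos: [501.1, -187.5, 142.0]
orientation: [2.235, 2.206, -0.001]
ft_force: [-0.4, -0.3, 0.0]
width: 87.8
xyz [ 0.01 -0.1   0.19] spin 0.08 t 2.85 pos [ 501.  -187.6  141.9] f [ 0.9  0.  -0.2] w 87.8 q6 -0.37 tilt [ 0.001 -0.002 -1.   ]
```

View pics/s2.png

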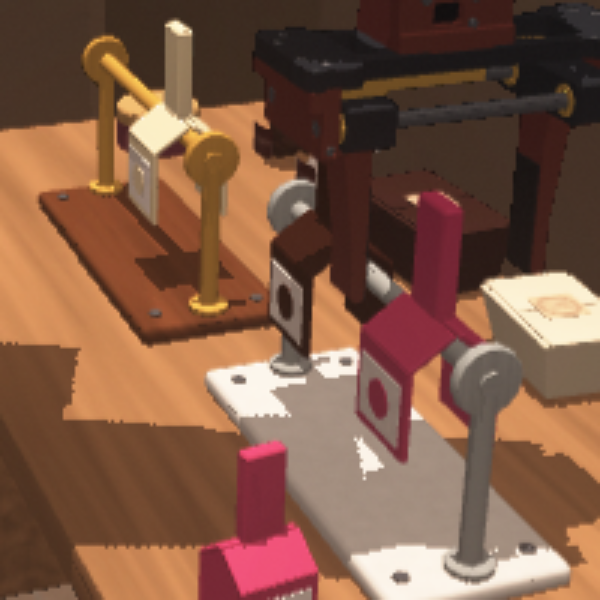

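```bash
python3 - <<'E'
from h import *
for X in [(457,-187.5,141),(545,-187.5,141),(500,-187.5,184),(501,-187.5,222)]:
    p=proj("side",X); print(X,((p-[240,180])*3).round())
E
```

```text
(457, -187.5, 141) [356. 293.]
(545, -187.5, 141) [515. 267.]
(500, -187.5, 184) [441. 198.]
(501, -187.5, 222) [449. 122.]
```

The picture shows the fingers astride the pink tab at crop (350,300) and (525,270), as projected. Closing.

```bash
python3 -m inch '[{"xyz":[0,-0.05,0.1],"spin":0},{"xyz":[0,-0.05,0.1],"spin":0},{"xyz":[0,-0.05,0.1],"spin":0},{"xyz":[0,-0.05,0.1],"spin":0},{"xyz":[0,-0.05,0.1],"spin":0},{"xyz":[0,-0.05,0.1],"spin":0},{"xyz":[0,-0.05,0.1],"spin":0},{"xyz":[0,-0.05,0.1],"spin":0},{"xyz":[0,-0.05,0.1],"spin":0},{"xyz":[0,-0.05,0.1],"spin":0}]' 1; python3 go.py 500 -187.5 310 -0.85
```

```text
t: 3.85
ee_pos: [499.6, -187.5, 140.8]
orientation: [-2.236, -2.207, 0.003]
ft_force: [-16.3, -2.1, 15.6]
width: 11.6
xyz [-2.000e-02  1.000e-02 -1.692e+01] spin 0.1 t 3.85 pos [ 499.6 -187.5  140.8] f [-16.3  -2.1  15.6] w 11.6 q6 -0.37 tilt [-0.001 -0.001 -1.   ]
```

```bash
python3 -m inch '[{"xyz":[0,0,-1.5],"spin":0},{"xyz":[0,0,-4],"spin":0},{"xyz":[0,0,-7],"spin":0},{"xyz":[0,0,-10],"spin":0},{"xyz":[0,0,-13],"spin":0},{"xyz":[0,0,-16],"spin":0},{"xyz":[0,0,-17],"spin":0},{"xyz":[0,0,-17],"spin":0},{"xyz":[0,0,-17],"spin":0}]'; python3 - <<'E'
from h import *
cv2.imwrite("pics/s3.png",ctrl.get_image("side")[:,:,::-1])
E
python3 go.py 488.5 228 310 -0.8
```

```text
t: 4.75
ee_pos: [499.2, -187.0, 309.4]
orientation: [-2.235, -2.206, 0.004]
ft_force: [0.2, -0.6, -0.9]
width: 11.9
xyz [41.47 -1.59 -0.1 ] spin 0.05 t 4.8 pos [ 499.  -186.9  309. ] f [ 0.7 -0.4 -0.4] w 11.6 q6 -0.37 tilt [-0.004 -0.    -1.   ]
```

View pics/s3.png

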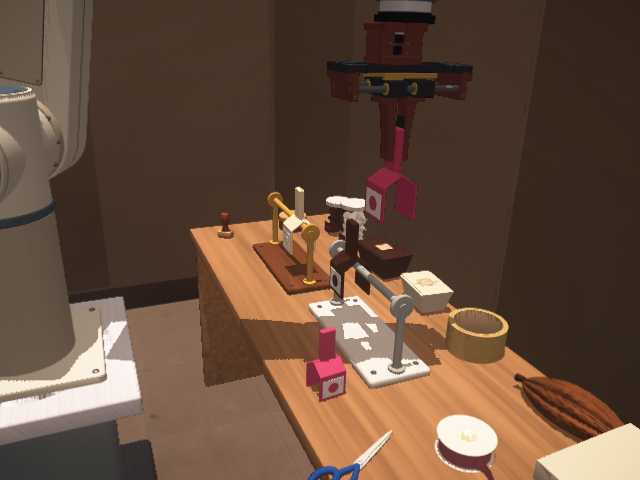

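The carrier is clear and hangs straight in the grip (side 392,190). Carrying it over to the brass rail.

```bash
python3 -m inch '[{"xyz":[2,-0.1,-0.2],"spin":0},{"xyz":[5,-0.2,-0.2],"spin":0},{"xyz":[8.5,-0.3,-0.2],"spin":0},{"xyz":[12,-0.5,-0.2],"spin":0},{"xyz":[15.5,-0.6,-0.2],"spin":0},{"xyz":[19,-0.7,-0.2],"spin":0},{"xyz":[22.5,-0.9,-0.2],"spin":0},{"xyz":[26,-1,-0.2],"spin":0},{"xyz":[29.5,-1.1,-0.2],"spin":0},{"xyz":[33,-1.3,-0.2],"spin":0},{"xyz":[36.5,-1.4,-0.2],"spin":0},{"xyz":[39.5,-1.5,-0.2],"spin":0},{"xyz":[41,-1.6,-0.2],"spin":0},{"xyz":[41.5,-1.6,-0.2],"spin":0},{"xyz":[41.5,-1.6,-0.2],"spin":0},{"xyz":[41.5,-1.6,-0.2],"spin":0},{"xyz":[41.5,-1.6,-0.2],"spin":0}]'; python3 - <<'E'
from h import *
a=cv2.resize(ctrl.get_image("side")[60:310,180:420,::-1],None,fx=2.4,fy=2.4)
b=cv2.resize(ctrl.get_image("top")[150:270,170:310,::-1],None,fx=4,fy=4)
cv2.imwrite("pics/s4.png",a); cv2.imwrite("pics/t4.png",b)
E
python3 go.py 488.4 228 160 -0.8
```

```text
t: 6.5
ee_pos: [488.5, 227.2, 310.9]
orientation: [-2.236, -2.203, 0.005]
ft_force: [-0.1, 0.3, -1.7]
width: 12.0
xyz [ 0.06  0.04 15.11] spin -0.02 t 6.6 pos [488.6 227.4 311.1] f [-0.1 -0.  -0.5] w 12.0 q6 0.43 tilt [-0.004 -0.    -1.   ]
```

View pics/s4.png

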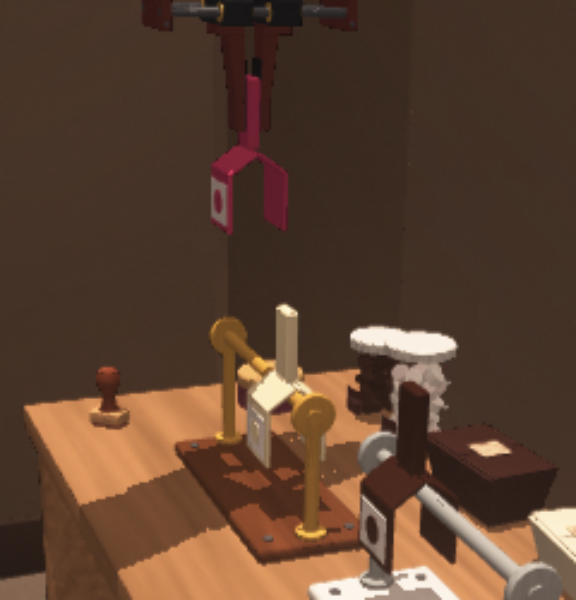

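```bash
python3 -m inch '[{"xyz":[0.05,0.05,2],"spin":0},{"xyz":[0.05,0.05,5],"spin":0},{"xyz":[0.05,0.05,8],"spin":0},{"xyz":[0.05,0.05,11],"spin":0},{"xyz":[0.05,0.05,13.5],"spin":0},{"xyz":[0.05,0.05,15],"spin":0},{"xyz":[0.05,0.05,15.3],"spin":0},{"xyz":[0.05,0.05,15.6],"spin":0},{"xyz":[0.05,0.05,15.6],"spin":0},{"xyz":[0.05,0.05,15.6],"spin":0}]'; python3 - <<'E'
from h import *
a=cv2.resize(ctrl.get_image("side")[140:310,220:420,::-1],None,fx=3.4,fy=3.4)
cv2.imwrite("pics/s5.png",a)
E
python3 go.py 488.4 228 142 -0.8
```

```text
t: 7.6
ee_pos: [489.2, 228.0, 156.1]
orientation: [-2.236, -2.204, 0.002]
ft_force: [1.1, -0.3, -0.7]
width: 11.8
xyz [-0.01 -0.07  1.4 ] spin -0.03 t 7.65 pos [489.1 228.  156. ] f [ 0.9  0.  -1.7] w 11.8 q6 0.43 tilt [-0.002  0.001 -1.   ]
```

View pics/s5.png

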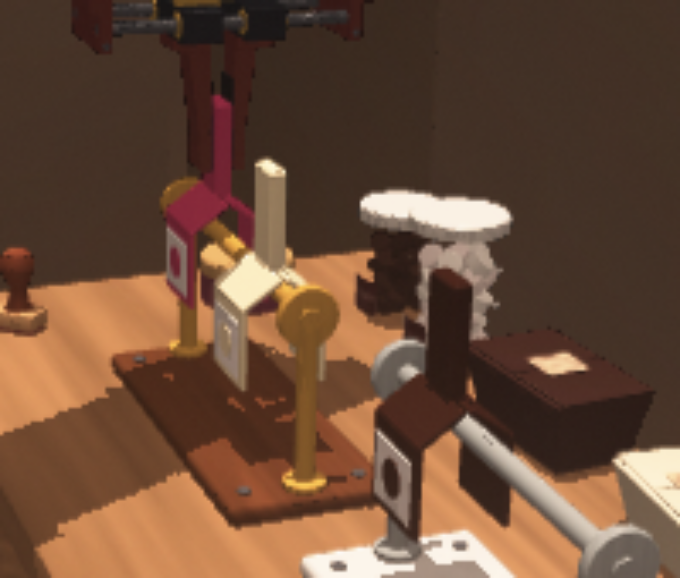

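The panels straddle the brass bar (pink at crop 205,220), clear of the far stop and of cream. Lowering the last 14 mm slowly.

```bash
python3 -m inch '[{"xyz":[0,-0.07,0.4],"spin":0},{"xyz":[0,-0.07,0.8],"spin":0},{"xyz":[0,-0.07,1.1],"spin":0},{"xyz":[0,-0.07,1.3],"spin":0},{"xyz":[0,-0.07,1.3],"spin":0},{"xyz":[0,-0.07,1.3],"spin":0}]'; python3 go.py 488.4 228 141 -0.8
```

```text
t: 8.25
ee_pos: [488.4, 228.1, 143.0]
orientation: [-2.236, -2.204, 0.002]
ft_force: [-0.4, 0.0, -1.3]
width: 11.5
xyz [-0.01  0.    0.2 ] spin -0.03 t 8.25 pos [488.4 228.1 143. ] f [-0.4  0.  -1.3] w 11.5 q6 0.43 tilt [-0.002  0.    -1.   ]
```

```bash
python3 -m inch '[{"xyz":[0,0,0.1],"spin":0},{"xyz":[0,0,0.15],"spin":0},{"xyz":[0,0,0.2],"spin":0},{"xyz":[0,0,0.2],"spin":0}]'; python3 go.py 488.4 228 140 -0.8
```

```text
t: 8.65
ee_pos: [488.4, 228.1, 141.0]
orientation: [-2.236, -2.204, 0.002]
ft_force: [0.4, 0.1, -0.6]
width: 11.8
xyz [-0.01  0.    0.1 ] spin -0.03 t 8.65 pos [488.4 228.1 141. ] f [ 0.4  0.1 -0.6] w 11.8 q6 0.43 tilt [-0.002  0.001 -1.   ]
```

```bash
python3 -m inch '[{"xyz":[0,0,0.1],"spin":0},{"xyz":[0,0,0.15],"spin":0},{"xyz":[0,0,0.2],"spin":0},{"xyz":[0,0,0.2],"spin":0}]'; python3 go.py 488.4 228 139 -0.8
```

```text
t: 9.05
ee_pos: [488.6, 228.2, 140.6]
orientation: [-2.236, -2.204, 0.001]
ft_force: [-4.3, -1.6, 15.3]
width: 11.5
xyz [-0.02 -0.02  0.16] spin -0.02 t 9.05 pos [488.6 228.2 140.6] f [-4.3 -1.6 15.3] w 11.5 q6 0.43 tilt [-0.002  0.001 -1.   ]
```

Contact with the bar (15 N up, same height as on steel). I ease off and open.

```bash
python3 -m inch '[{"xyz":[0,0,0],"spin":0},{"xyz":[0,0,0],"spin":0},{"xyz":[0,0,0],"spin":0}]' && python3 -m inch '[{"xyz":[0,0,0],"spin":0},{"xyz":[0,0,0],"spin":0},{"xyz":[0,0,0],"spin":0},{"xyz":[0,0,0],"spin":0},{"xyz":[0,0,0],"spin":0},{"xyz":[0,0,0],"spin":0},{"xyz":[0,0,0],"spin":0},{"xyz":[0,0,0],"spin":0},{"xyz":[0,0,0],"spin":0},{"xyz":[0,0,0],"spin":0}]' 0; python3 - <<'E'
from h import *
a=cv2.resize(ctrl.get_image("side")[140:310,220:420,::-1],None,fx=3.4,fy=3.4)
cv2.imwrite("pics/s6.png",a)
E
```

```text
t: 9.35
ee_pos: [488.8, 228.3, 140.8]
orientation: [-2.236, -2.204, 0.0]
ft_force: [0.2, 0.3, 3.8]
width: 12.0
t: 10.35
ee_pos: [488.8, 228.2, 140.8]
orientation: [-2.236, -2.204, 0.001]
ft_force: [0.6, 0.7, 0.1]
width: 86.8
```

View pics/s6.png

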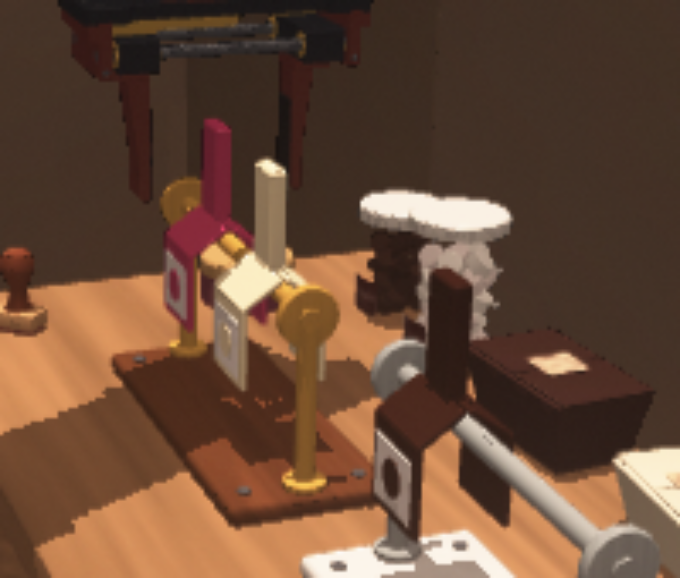

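Pink sits on the bar and the fingers are open and clear of it. Raising and moving back out of view.

```bash
python3 -m inch '[{"xyz":[0,0,-2],"spin":0},{"xyz":[0,0,-5],"spin":0},{"xyz":[0,0,-9],"spin":0},{"xyz":[0,0,-13],"spin":0},{"xyz":[0,0,-15],"spin":0},{"xyz":[5,-2,-15],"spin":0},{"xyz":[10,-4,-15],"spin":0},{"xyz":[15,-6,-15],"spin":0},{"xyz":[20,-8,-15],"spin":0},{"xyz":[24,-10,-15],"spin":0},{"xyz":[24,-10,-15],"spin":0},{"xyz":[24,-10,-15],"spin":0},{"xyz":[24,-10,-15],"spin":0},{"xyz":[24,-10,-15],"spin":0}]'; python3 - <<'E'
from h import *
a=ctrl.get_image("side")[:,:,::-1]; b=ctrl.get_image("top")[:,:,::-1]
A=cv2.resize(a[160:330,225:425],(470,400),interpolation=cv2.INTER_CUBIC)
B=cv2.resize(b[195:265,175:455],(800,200),interpolation=cv2.INTER_CUBIC)
C=np.zeros((600,800,3),np.uint8);C[:400,:470]=A;C[400:]=B
C[:400,480:800]=cv2.resize(a[180:260,265:329],(320,400),interpolation=cv2.INTER_CUBIC)
cv2.imwrite("pics/s7.png",C)
E
```

```text
t: 11.8
ee_pos: [393.2, 468.0, 291.1]
orientation: [-2.238, -2.203, 0.001]
ft_force: [0.1, -0.2, 0.3]
width: 88.1
```

View pics/s7.png

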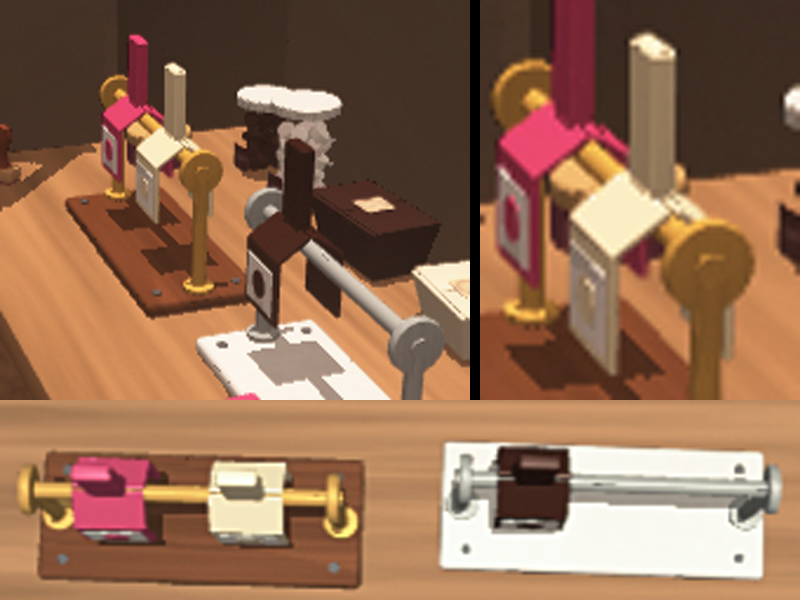

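```bash
python3 - <<'E'
from h import *
a=ctrl.get_image("side"); b=ctrl.get_image("top")
print(tri((175+98/2.857,195+68/2.857),(283.7,176.2)))
def pk(i,h=0):
    m=cv2.inRange(cv2.cvtColor(i,cv2.COLOR_RGB2HSV),(165,120,60),(179,255,255)); return m
for n,i,(x0,x1,y0,y1) in(("side",a,(265,300,165,250)),("top",b,(180,240,205,255))):
    m=pk(i)[y0:y1,x0:x1]; v,u=np.nonzero(m); print(n,u.mean()+x0,v.mean()+y0,m.any(1).nonzero()[0][0]+y0,len(u))
    if n=="side":
        for r in range(y0,y0+30,4):
            c=np.nonzero(m[r-y0])[0]; print(r,c.min()+x0 if len(c) else None,c.max()+x0 if len(c) else None)
        print("expected vertical edge:",proj("side",(488.4,228,184)),proj("side",(488.4,228,150)))
E
python3 -m inch '[{"xyz":[0,0,0],"spin":0},{"xyz":[0,0,0],"spin":0},{"xyz":[0,0,0],"spin":0},{"xyz":[0,0,0],"spin":0},{"xyz":[0,0,0],"spin":0},{"xyz":[0,0,0],"spin":0}]'
python3 - <<'E'
from h import *
a=ctrl.get_image("side"); b=ctrl.get_image("top")
for i,(x0,x1,y0,y1) in((a,(265,300,165,250)),(b,(180,240,205,255))):
    m=cv2.inRange(cv2.cvtColor(i,cv2.COLOR_RGB2HSV),(165,120,60),(179,255,255))[y0:y1,x0:x1]; v,u=np.nonzero(m); print(u.mean()+x0,v.mean()+y0,len(u))
E
```

```text
(array([489.26483125, 221.91916858, 185.02627813]), np.float64(3.283246918487785))
side 280.7125 203.97857142857143 174 560
165 None None
169 None None
173 None None
177 280 287
181 280 287
185 280 287
189 279 287
193 280 287
expected vertical edge: [283.11863178 175.90475842] [283.09139408 191.70453315]
top 213.42857142857144 227.81804511278196 215 665
t: 12.6
ee_pos: [393.1, 468.6, 291.3]
orientation: [-2.238, -2.203, 0.0]
ft_force: [0.4, 1.0, 0.4]
width: 88.0
280.72093023255815 204.07871198568873 559
213.4189189189189 227.83633633633633 666
```

The tab is vertical, its top is at about 185 mm (184 wanted), and it doesn't move between pictures. Handing in.

```bash
python3 -c "
from workcell import ctrl
print(ctrl.close_job())"
```

```text
the job is handed in; nothing more can be done
None
```

The larger pink carrier now hangs on the brass rail, in the free +y half beside the cream one, and I handed the job in at about 12.7 s. I gripped it by its tab on the steel rail and lifted it 170 mm. I carried it over above the tabs, lowered it until it touched the brass bar (about 15 N), eased off, opened the gripper and moved the arm clear.

**Last checks:**
- **Straight:** the tab edge is vertical in the side picture, and its top measures about 185 mm (184 expected).
- **At rest:** two pictures about 0.7 s apart agree to 0.1 pixel.
- **Brown and cream:** both look unmoved in the last pictures; I did not measure them again.
- **Disagreement:** a rough two-camera measurement of the tab gave y of about 222 mm, where I released it at 228 mm. The two rays missed each other by 3 mm. Either value is clear of the end stop and the cream carrier.

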